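# Lift the vial block out of the dry-block heater with its T-head key

## Task

Take the lifting key by its handle out of the vial rack, pass its T-shaped head down through the slot in the middle of the aluminium block (feel for the slot by turning the key: it may sit at any angle) and turn the key a quarter turn clockwise, seen from above, to lock it under the slot. Lift the block out of the heater by the key alone, without the gripper touching the block, and set it down upright on the middle of the cork trivet; leave the key standing in the block with its head still under the slot, and leave the vials, the wash bottle and the timer where they are.

Things in the scene. Friction and masses are not known exactly. Their poses are not given: they have to be found in the camera images.
- key_grip (a point): Centre of the handle of the lifting key, a steel T that stands upright in a hole of the blue vial rack (0.12 kg). The handle is a level bar, black with red ends, 64 mm long (this point's x), 14 mm wide (y), 16 mm high (z); below it a shank 7 mm thick goes straight down. Lift the key 60 mm or more to clear the rack.
- key_collar (a point): On the key's axis, 38 mm straight below the handle's centre: middle of the underside of its round collar, 34 mm across and 5 mm thick. The collar rests on the rack now, and comes to rest on the block's top when the head is fully through the slot.
- key_head (a point): Centre of the key's head, 62.5 mm straight below the handle's centre: a cross bar 22 mm long, 8 mm wide and 8 mm high, its lower edges bevelled by 1 mm, lying in the same direction as the handle bar (this point's x).
- block_bore (a point): Centre of the mouth of the lifting bore, in the middle of the top of the aluminium block: block 76 mm long (this point's x), 60 mm wide (y), 46 mm high, 0.3 to 0.55 kg, the point 46 mm above its underside. It sits 28 mm deep in the heater's well with 2 mm of play each side. The lifting bore is round, 28 mm across, 32 mm deep; six 12 mm vial bores lie beside it.
- slot_top (a point): On the bore's axis, 12 mm below the block's top: middle of the top of a brass keeper ring, 6 mm thick, pressed fast into the block, with a slot 26 x 12 mm right through it. It was pressed in at any odd angle, another one in each block: it can be seen down the bore and felt with the head, but this point's axes are the block's and do not tell it. The head fits within about 10 degrees of it.
- slot_under (a point): On the bore's axis, 18 mm below the block's top: underside of the keeper. A head that misses the slot stands on the keeper, collar 14 to 17 mm above the block; one that passes drops until the collar rests on the block, head top then 2.5 mm below this point. Two stops let it turn only clockwise seen from above, to about 8 degrees past a quarter turn; then it is locked and lifts the block.
- heater: The white heater, fixed: base 170 x 130 mm (x, y), sloping control panel towards -x, grey collar 108 x 92 mm round the well, its top 78 mm above the table. The origin is on the table under the middle of the base; the well (80 x 64 mm, floor 50 mm above the table) is centred 20 mm from it along this body's x.
- trivet_top (a point): Middle of the top of the cork trivet, a fixed round disc 140 mm across and 10 mm thick, lying on the table.
- vial_a_mid (a point): Half-way up a glass vial (23 mm across, 76 mm high) standing in the far part of the vial rack; leave alone.
- vial_b_mid (a point): Half-way up a second such vial in the rack; leave alone.
- vial_c_mid (a point): Half-way up a third such vial in the rack, nearest the key; leave alone.
- wash_mid (a point): Half-way up the white wash bottle with a red cap (52 mm across, 120 mm high) at the back; leave alone.
- timer_mid (a point): Middle of the white bench timer (66 x 66 x 19 mm) lying at the front edge of the table; leave alone.
There are look-alikes about, which are no part of the job. What is shaped like the part that bears key_grip but purple is not meant.

How it is judged:
By the outcome, as a careful person would: the job done as asked, in the order asked, and still so for the second after the job is handed in, with the robot touching nothing.
It also fails if it takes over 67 s, if anything falls off the work surface, if the arm or the gripper's body presses on something with over 40 N, if the wrist force passes 120 N, or if a joint passes its speed limit or range.

## Robot

A 7-joint arm with a two-finger parallel gripper is mounted at the origin on a cart in front of the work surface, level with it; the furniture and walls round the work are solid. World frame = base frame: x ahead of the robot, y to its left, z up, the work surface at z = 0. Lengths are in m, angles in rad, forces in N, time in s.
With the tool pointing down it reaches from about 0.35 to 0.9 m from the base axis. Payload 8.1 kg.
Tool frame: the origin (TCP) lies midway between the tips of the shut fingers; the grasp point (between the pads) lies 19 mm behind it; z points along the fingers, y is the line along which they close (so a half turn about z gives the same grasp; the last joint's range is limited). The gripper opens to 92 mm and grips with 3 to 60 N. Pads are 19 mm wide; open, the fingers measure 130 mm over their backs; the gripper's body (75 mm by 190 mm) begins 47 mm behind the grasp point.
Start: joints at [-1.349, 0.434, 0.025, 1.573, -0.012, 1.134, -0.075], TCP at [0.199, 0.592, 0.227] pointing down, gripper open.
Joint ranges: [-2.62, 2.62], [-0.44, 2.09], [-1.27, 1.32], [0.08, 2.57], [-1.32, 4.46], [0.12, 2], [-2.74, 2.74]. Speed limits (rad/s): [2.22, 2.22, 3.01, 3.01, 3.14, 3.14, 3.14].

## Interface

Orientations are given as a rotation vector (axis times angle).
In Python, from cell import observe, get_image, camera_model, sign_off, recognise, silhouettes gives the robot as it stands.
- The arm moves only by the tool apply_moves, never from a script. Its argument "motion" is a list of rows, each an object of numbers: "x", "y", "z": the shift along the world's x, y, z in cm; "yaw": the turn about the world's z in degrees; "hand": the opening, from -1 (shut) to 1 (fully open), so that 0 is half open. In form: [{"x": .., "y": .., "z": .., "yaw": .., "hand": ..}, ...]. A call has 1 to 10 rows; each row is the pose to reach, as a shift and turn from the pose commanded when the call began; what a row does not reach only later rows make up. A row lasts 1/8 s, in which the tool goes at most 62.5 mm and 10.7 degrees, less where a joint would pass 70% of its speed; a pose out of reach is approached as far as the arm can. A call with a gripper value outside its range is refused whole. The fingers move at their own pace and stop on an object; "newtons" is the grip in N (left out, the last holds). Time passes only in rows, so rows that repeat a pose let the fingers close. It gives the time, the measured TCP pose, the force, the opening and the grip force at its end, in the units of the state.
- observe(): the state, without advancing time (a new reading comes with each control period).
- get_image(name): name is "scene" or "top" or "wrist"; returns the picture (480x640x3 uint8, blue, green, red); there is no depth.
- camera_model(name): a dict with "camera_matrix" (3x3 intrinsics, pixels), "T" (4x4, takes a point from camera to world coordinates). Camera axes: x right, y up, looking along -z (the intrinsics and any distortion apply to the point x, -y, -z); pixel columns grow to the right and rows downward; lengths in m; the calibration is good to about 2 mm. A picture is of the moment at which its call begins: read the wrist's pose just before it. camera_model takes no time and is no camera call; for the wrist camera it gives the pose at the moment of the call.
- sign_off(): hands the job in; it is judged then, once.
Trained networks look in the newest picture that a camera, given by its name, has taken for a name from the list of things; names that differ only in an ending like _2 or _b are one class to them, and where a whole thing is asked for, a point or a joint stands for the part that bears it (a point fixed in the world has none). Each returns a list of dicts, best first, with "p" (0 to 1); they miss things now and then, are a little off and sometimes report something else, mostly with a low value. They report only what shows in the picture. A call takes as long as a camera call. They do not tell look-alikes from the thing itself.
- recognise(query, camera): "rect" ([left, top, right, bottom] in pixels, round what is visible of it).
- silhouettes(query, camera): "mask" (480x640 bool, what is visible of it) and "rect" ([left, top, right, bottom] in pixels, round what is visible of it).
The state is a dict: "clock": time; "joints": joint angles; "dq": joint speeds; "joint_efforts": joint torques, N m; "position": TCP position; "ee_rot": TCP orientation; "force": force on the tool from outside, world axes, zero at the start; "ft_torque": the same for the moment, N m; "width": opening from 0.0 (shut) to 1.0 (fully open); "gripper_force": force on a finger pad.
Only numpy, scipy, OpenCV 4.12 (cv2) and the standard library are available. Lean on these libraries where they do the work, as an engineer would, in place of code of your own. Each camera call takes 0.05 s, during which the arm holds its last target. There are 200 camera calls.

## Working session

There is one attempt and no reset: what is moved stays moved. The work goes in short steps, Python scripts to look and compute and a tool call to move; the robot and the scene stay as the last step left them, time stands still between calls to the robot, and variables do not carry over. Pictures are saved under pics/ and viewed, at most 11 in all, crops included, and the job is handed in when it is done.

Besides the shell and the picture viewer there is one more tool, called after "Emit:" as a command line: name --argument value ..., lists and objects as JSON in quotes. apply_moves: Moves the arm, as the interface text tells. Its arguments: {"type":"object","properties":{"motion":{"type":"array","items":{"type":"object","properties":{"x":{"type":"number"},"y":{"type":"number"},"z":{"type":"number"},"yaw":{"type":"number"},"hand":{"type":"number"}}}},"newtons":{"type":"number"}},"required":["motion"]}

```bash
mkdir -p pics; cat > h.py <<'E'
import numpy as np, cv2
from cell import *
def ray(cam,u,v,m=None):
    m=m or camera_model(cam); K=np.array(m["camera_matrix"]);T=np.array(m["T"])
    d=np.linalg.inv(K)@[u,v,1]; d=T[:3,:3]@[d[0],-d[1],-d[2]]
    return T[:3,3],d
def at(cam,u,v,z,m=None):
    o,d=ray(cam,u,v,m); return o+d*(z-o[2])/d[2]
def px(cam,p,m=None):
    m=m or camera_model(cam); K=np.array(m["camera_matrix"]);T=np.array(m["T"])
    c=T[:3,:3].T@(np.array(p)-T[:3,3]); q=K@[c[0],-c[1],-c[2]]; return q[:2]/q[2]
E
python3 - <<'E'
from h import *
s=observe();print(s['clock'],s['position'],s['ee_rot'],s['width'])
a=get_image("scene");b=get_image("top")
cv2.imwrite("pics/s.png",a);cv2.imwrite("pics/t.png",b)
for c in("scene","top"):
  m=camera_model(c);print(c,np.round(np.array(m["T"])[:3,3],3),np.array(m["camera_matrix"])[0],[k for k in m])
  for q in("key_grip","block_bore","heater","trivet_top","vial_a_mid"):
    print(q,[(np.round(r["rect"]).tolist(),round(r["p"],2)) for r in recognise(q,c)][:5])
E
```

```text
0.0 [0.19932652 0.5918202  0.22593445] [-5.07979645e-01 -3.10012004e+00  2.47528669e-03] 1.0011783935946503
scene [0.181 0.957 0.628] [475.55959384   0.         321.59917448] ['camera_matrix', 'T']
key_grip [([273.0, 281.0, 310.0, 318.0], 0.82), ([403.0, 174.0, 417.0, 206.0], 0.61)]
block_bore [([288.0, 202.0, 332.0, 234.0], 0.71), ([276.0, 281.0, 307.0, 316.0], 0.27)]
heater [([267.0, 214.0, 367.0, 279.0], 0.95)]
trivet_top [([365.0, 213.0, 430.0, 255.0], 0.78), ([286.0, 205.0, 333.0, 234.0], 0.56)]
vial_a_mid [([240.0, 358.0, 261.0, 385.0], 0.85)]
top [0.3   0.284 1.255] [508.20172758   0.         317.60770656] ['camera_matrix', 'T']
key_grip [([439.0, 265.0, 473.0, 284.0], 0.68), ([244.0, 225.0, 272.0, 248.0], 0.48)]
block_bore [([331.0, 191.0, 355.0, 228.0], 0.78)]
heater [([246.0, 223.0, 273.0, 244.0], 0.47)]
trivet_top [([361.0, 250.0, 422.0, 306.0], 0.58)]
vial_a_mid [([182.0, 236.0, 196.0, 250.0], 0.45)]
```

View pics/s.png

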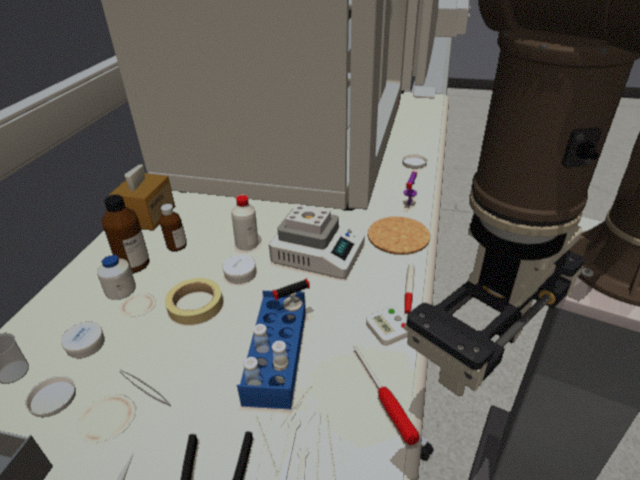

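View pics/t.png

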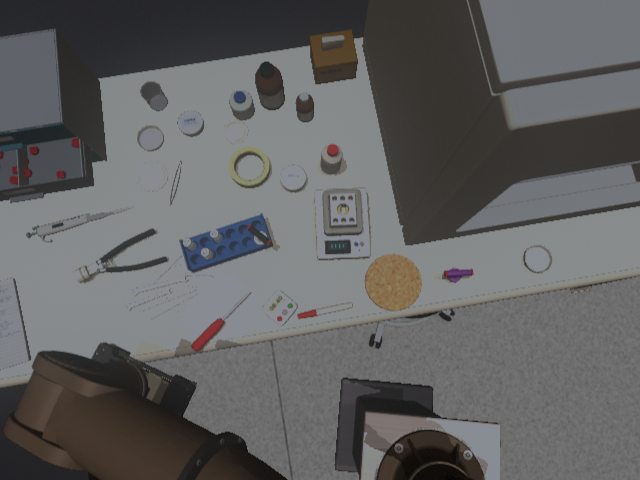

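Scene/top show these candidates for the key. The black bar with red ends in the blue rack is at top (260,235) / scene (291,290). The purple look-alike is at top (458,274) / scene (410,190), and the red-handled screwdrivers are at top (208,333) and (325,311). I choose the one in the blue rack and check it in a close crop.

```bash
python3 - <<'E'
from h import *
a=get_image("scene");b=get_image("top")
A=cv2.resize(a[255:335,240:330],None,fx=4.4,fy=4.4,interpolation=2)
B=cv2.resize(b[205:265,230:290],None,fx=4.4,fy=4.4,interpolation=2)
C=cv2.resize(b[180:265,305:380],None,fx=4.4,fy=4.4,interpolation=2)
h=400;f=lambda i:cv2.copyMakeBorder(i,0,max(0,h-len(i)),0,0,0)[:h]
o=np.hstack([f(A)[:,:396],f(B)[:,:264]]);
cv2.imwrite("pics/c.png",cv2.resize(np.hstack([o,f(C)]),(800,323)))
# red ends + dark bar
def comps(img,box):
  x0,y0,x1,y1=box;c=img[y0:y1,x0:x1].astype(int)
  m=((c[...,2]>90)&(c[...,2]>1.8*c[...,1])&(c[...,2]>1.8*c[...,0])).astype(np.uint8)
  n,l,s,ce=cv2.connectedComponentsWithStats(m)
  return [(s[i,4],np.round(ce[i]+[x0,y0],1).tolist()) for i in range(1,n)]
print(comps(a,(265,270,320,310)),comps(b,(240,215,280,255)))
for cam,q in(("scene","key_grip"),("top","key_grip"),("scene","block_bore"),("top","block_bore"),("top","trivet_top"),("scene","trivet_top"),("top","vial_a_mid"),("top","wash_mid"),("top","heater"),("top","timer_mid")):
  for r in silhouettes(q,cam):
    ys,xs=np.nonzero(r["mask"]); 
    if len(xs): print(cam,q,round(r["p"],2),np.round(r["rect"]).tolist(),xs.mean().round(1),ys.mean().round(1),len(xs),"minrect",cv2.minAreaRect(np.c_[xs,ys].astype(np.float32)))
E
```

```text
[(np.int32(16), [307.0, 282.1]), (np.int32(32), [275.1, 293.9])] [(np.int32(6), [248.2, 226.8]), (np.int32(10), [268.5, 242.0])]
scene key_grip 0.92 [274.0, 280.0, 309.0, 316.0] 291.2 294.6 632 minrect ((294.7926940917969, 293.6341552734375), (32.57482147216797, 37.53680419921875), 52.69605255126953)
scene key_grip 0.79 [401.0, 172.0, 416.0, 206.0] 410.2 187.0 247 minrect ((409.5, 187.5), (33.0, 13.0), 90.0)
top key_grip 0.77 [248.0, 224.0, 270.0, 251.0] 259.4 235.9 249 minrect ((258.2500305175781, 235.25003051757812), (27.577163696289062, 12.727920532226562), 45.0)
top key_grip 0.56 [443.0, 267.0, 475.0, 281.0] 457.1 273.3 232 minrect ((458.0, 274.5), (11.0, 28.0), 90.0)
scene block_bore 0.68 [287.0, 203.0, 331.0, 234.0] 308.2 218.8 992 minrect ((307.9411926269531, 218.26467895507812), (42.95223617553711, 26.790912628173828), 12.528807640075684)
top block_bore 0.72 [326.0, 194.0, 356.0, 227.0] 342.2 209.7 893 minrect ((342.5, 210.0), (34.0, 27.0), 90.0)
top trivet_top 0.57 [362.0, 254.0, 423.0, 307.0] 392.9 281.7 2580 minrect ((393.5, 281.0), (56.0, 57.0), 90.0)
scene trivet_top 0.6
[... 355 characters left out ...]
), (30.0, 21.0), 90.0)
top wash_mid 0.39 [183.0, 235.0, 194.0, 250.0] 189.4 243.8 126 minrect ((189.25001525878906, 243.75003051757812), (14.142135620117188, 9.192387580871582), 45.0)
top heater 0.79 [314.0, 186.0, 370.0, 260.0] 341.7 227.3 2905 minrect ((342.0235595703125, 223.34658813476562), (71.50019836425781, 53.67374038696289), 88.40885925292969)
top timer_mid 0.67 [314.0, 190.0, 370.0, 263.0] 341.6 227.6 2834 minrect ((342.04217529296875, 223.68643188476562), (71.5526351928711, 53.63323974609375), 88.56790161132812)
top timer_mid 0.62 [262.0, 292.0, 296.0, 328.0] 279.3 307.2 696 minrect ((279.2376708984375, 307.11474609375), (27.143817901611328, 27.015785217285156), 39.80556869506836)
```

View pics/c.png

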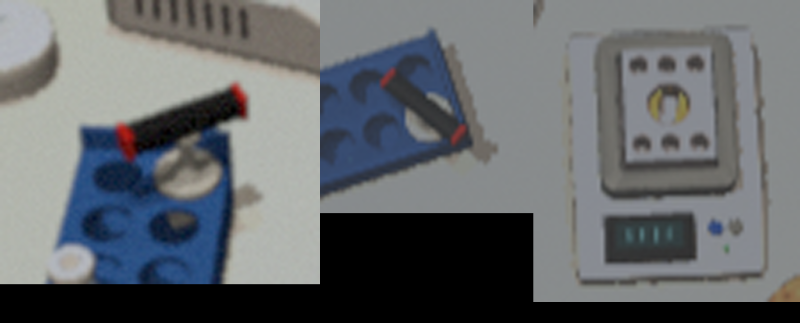

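The crop confirms the key: a black bar with red ends in the rack, with a round collar below it. In the bore the slot shows roughly along the image's vertical; I'll refine it with the wrist camera.

```bash
python3 - <<'E'
from h import *
def tri(p,q):
  o1,d1=ray("scene",*p);o2,d2=ray("top",*q)
  t=np.linalg.lstsq(np.c_[d1,-d2],o2-o1,rcond=None)[0]
  a,b=o1+d1*t[0],o2+d2*t[1];return (a+b)/2,np.linalg.norm(a-b)
# ends: pair scene left(275,294) with top lower-right? try both
for P in([(275.1,293.9),(307,282.1)],):
  for Q in([(248.2,226.8),(268.5,242)],[(268.5,242),(248.2,226.8)]):
    r=[tri(p,q) for p,q in zip(P,Q)];print(r, np.linalg.norm(r[0][0]-r[1][0]))
print("block",tri((308,217),(342.5,210)),at("top",342.5,210,.096))
print("block scene",at("scene",308,217,.096))
print("triv",at("top",393.3,282,.01),at("scene",398.4,234.7,.01))
print("heater top view corners",[at("top",*p,.078)[:2].round(3) for p in((325,190),(361,190),(361,234),(325,234))])
import scipy.spatial.transform as st
s=observe();print(st.Rotation.from_rotvec(s['ee_rot']).as_matrix().round(3)); print(np.array(camera_model('wrist')['T']).round(3))
E
```

```text
[(array([0.54946288, 0.47202402, 0.07695765]), np.float64(0.0007157687593569672)), (array([0.51699581, 0.41989197, 0.07632135]), np.float64(0.0014539361684199016))] 0.06141878432860662
[(array([0.54688943, 0.43535324, 0.04216626]), np.float64(0.0498355991504091)), (array([0.51903588, 0.4578201 , 0.11341002]), np.float64(0.047601421613864214))] 0.07972611556067341
block (array([0.60900866, 0.25285143, 0.0875246 ]), np.float64(0.0014760430091652866)) [0.60606048 0.25280778 0.096     ]
block scene [0.60308098 0.2639514  0.096     ]
triv [0.45810946 0.11157957 0.01      ] [0.45548401 0.12292613 0.01      ]
heater top view corners [array([0.657, 0.298]), array([0.664, 0.212]), array([0.556, 0.204]), array([0.549, 0.289])]
[[-0.948  0.319  0.   ]
 [ 0.319  0.948  0.   ]
 [-0.     0.    -1.   ]]
[[ 0.32  -0.911 -0.259  0.129]
 [ 0.947  0.308  0.086  0.615]
 [ 0.002 -0.273  0.962  0.384]
 [ 0.     0.     0.     1.   ]]
```

Emit:
apply_moves --motion '[{"x": 3, "y": -2, "z": 3, "yaw": 8}, {"x": 8, "y": -5, "z": 5, "yaw": 17}, {"x": 13, "y": -8, "z": 5, "yaw": 26}, {"x": 18, "y": -11, "z": 5, "yaw": 35}, {"x": 23, "y": -14, "z": 5, "yaw": 44}, {"x": 28, "y": -17, "z": 5, "yaw": 53}, {"x": 33, "y": -20, "z": 5, "yaw": 62}, {"x": 38, "y": -23, "z": 5, "yaw": 70}, {"x": 42, "y": -26, "z": 5, "yaw": 77}, {"x": 44.5, "y": -27.5, "z": 5, "yaw": 77}]'

```text
schema error: expected keys x, y, z, yaw, hand
```

Emit:
apply_moves --motion '[{"hand": 0.2}, {"hand": 0.2}, {"hand": 0.2}, {"hand": 0.2}]'

```text
schema error: expected keys x, y, z, yaw, hand
```

```bash
cat > look.py <<'E'
from h import *
s=observe();m=camera_model("wrist");w=get_image("wrist")
print(s['clock'],s['position'],np.array(m["T"]).round(4).tolist(),m["camera_matrix"][0][0],s['joints'])
np.savez("w.npz",w=w,T=m["T"],K=m["camera_matrix"])
p=px("wrist",(.606,.253,.084),m);print(p)
for r in silhouettes("block_bore","wrist"):
    ys,xs=np.nonzero(r["mask"]);print(r["p"],r["rect"],cv2.minAreaRect(np.c_[xs,ys].astype(np.float32)))
# rectify: top-down view of plane z=.084, 0.5mm/px, x up, y left
import sys
def rect(z,c,n=200,mm=.5e-3):
  src=[];dst=[]
  for i,j in((0,0),(n,0),(n,n),(0,n)):
    src.append(px("wrist",(c[0]+(n/2-j)*mm,c[1]+(n/2-i)*mm,z),m));dst.append((i,j))
  return cv2.warpPerspective(w,cv2.getPerspectiveTransform(np.float32(src),np.float32(dst)),(n,n))
a=rect(.096,(.606,.253));b=rect(.084,(.606,.253))
cv2.imwrite("pics/w.png",np.hstack([cv2.resize(w,(400,300)),cv2.resize(b,(300,300),interpolation=2)]))
E
python3 look.py
```

```text
1.2 [0.19949979 0.59232647 0.22675547] [[0.3199, -0.9113, -0.2592, 0.1289], [0.9474, 0.3082, 0.0858, 0.6155], [0.0017, -0.273, 0.962, 0.3839], [0.0, 0.0, 0.0, 1.0]] 336.18694673094103 [-1.34861145  0.43448075  0.02504086  1.57319695 -0.01158379  1.13399172
 -0.07512726]
[176.53740297 591.69887378]
```

View pics/w.png

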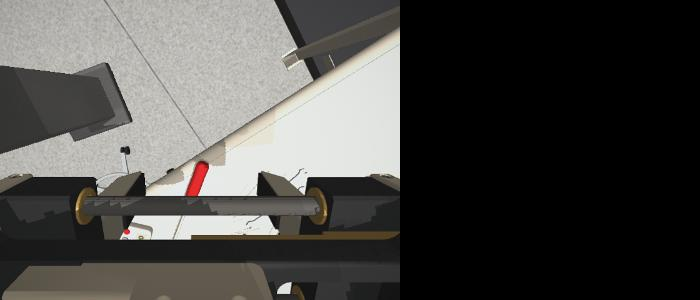

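The move was refused because every row needs all the keys. The picture shows the gripper covering the wrist view below row ~270, while a point straight beneath the camera (row ~145) is free.

Emit:
apply_moves --motion '[{"x": 3, "y": -2, "z": 3, "yaw": 8, "hand": 1}, {"x": 8, "y": -5, "z": 5, "yaw": 17, "hand": 0.2}, {"x": 13, "y": -8, "z": 5, "yaw": 26, "hand": 0.2}, {"x": 18, "y": -11, "z": 5, "yaw": 35, "hand": 0.2}, {"x": 23, "y": -14, "z": 5, "yaw": 44, "hand": 0.2}, {"x": 28, "y": -17, "z": 5, "yaw": 53, "hand": 0.2}, {"x": 33, "y": -20, "z": 5, "yaw": 62, "hand": 0.2}, {"x": 38, "y": -23, "z": 5, "yaw": 70, "hand": 0.2}, {"x": 42, "y": -26, "z": 5, "yaw": 77, "hand": 0.2}, {"x": 44.5, "y": -27.5, "z": 5, "yaw": 77, "hand": 0.2}]'

```text
clock: 2.55
position: [0.6471, 0.3139, 0.2764]
ee_rot: [1.529, -2.744, 0.002]
force: [-0.1, -0.9, 0.1]
width: 0.598
gripper_force: 0.0
```

Emit:
apply_moves --motion '[{"x": 0, "y": 0, "z": 0, "yaw": 0, "hand": 0.2}, {"x": 0, "y": 0, "z": 0, "yaw": 0, "hand": 0.2}]'

```text
clock: 2.8
position: [0.6437, 0.3182, 0.2766]
ee_rot: [1.533, -2.742, -0.002]
force: [-0.4, 0.2, 0.1]
width: 0.599
gripper_force: 0.0
```

```bash
python3 look.py
```

```text
2.8 [0.64368596 0.31823471 0.2765611 ] [[-0.8516, -0.5044, -0.1426, 0.6045], [0.5242, -0.8185, -0.2352, 0.255], [0.0019, -0.275, 0.9614, 0.4337], [0.0, 0.0, 0.0, 1.0]] 336.18694673094103 [-0.47543682  0.57098695 -0.10268194  1.22261544  0.0557561   1.35110435
  2.01651179]
[318.57471832 142.165562  ]
0.6 [267.0, 93.0, 364.6, 192.5] ((316.5391845703125, 143.61624145507812), (64.40193176269531, 81.02641296386719), 50.82633972167969)
```

View pics/w.png

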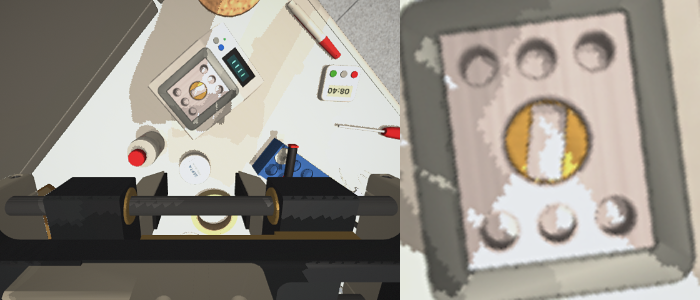

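```bash
cat > slot.py <<'E'
from h import *
d=np.load("w.npz");m=dict(T=d["T"],camera_matrix=d["K"]);w=d["w"]
n=400;mm=.15e-3;c=(.606,.253);z=.084
P=[(0,0),(n,0),(n,n),(0,n)]
src=[px("wrist",(c[0]+(n/2-j)*mm,c[1]+(n/2-i)*mm,z),m) for i,j in P]
r=cv2.warpPerspective(w,cv2.getPerspectiveTransform(np.float32(src),np.float32(P)),(n,n),flags=cv2.INTER_CUBIC)
h=cv2.cvtColor(r,cv2.COLOR_BGR2HSV);b=((h[...,1]>110)&(h[...,0]>12)&(h[...,0]<35)).astype(np.uint8)
b=cv2.morphologyEx(b,cv2.MORPH_OPEN,np.ones((5,5)))
ys,xs=np.nonzero(b);(cx,cy),R=cv2.minEnclosingCircle(np.c_[xs,ys].astype(np.float32))
print("circle",cx,cy,"R mm",R*.15,"world",c[0]+(n/2-cy)*mm,c[1]+(n/2-cx)*mm)
k,l,s,ce=cv2.connectedComponentsWithStats(b);
for i in range(1,k):
  if s[i,4]>300: print(s[i],ce[i]-[cx,cy])
# slot edges: per-row inner borders
L=[];Rr=[]
for y in range(int(cy-55),int(cy+56),5):
  x=np.nonzero(b[y])[0]; l=x[x<cx];q=x[x>cx]
  if len(l) and len(q): L.append((y,l.max()));Rr.append((y,q.min()))
L=np.array(L);Rr=np.array(Rr)
for e in(L,Rr): 
  f=np.polyfit(e[:,0],e[:,1],1);print("angle world deg (ccw+)",np.degrees(np.arctan(f[0])), (np.polyval(f,cy)-cx)*.15, e[:,1].tolist())
cv2.imwrite("pics/slot.png",np.hstack([r,cv2.cvtColor(b*255,cv2.COLOR_GRAY2BGR)]))
E
python3 slot.py
```

```text
circle 192.32313537597656 180.4396209716797 R mm 13.909402084350585 world 0.6089340568542481 0.2541515296936035
[ 100   96   60  164 5934] [-61.75303089  -5.32570119]
[ 227  104   56  160 5901] [60.57247554  4.99708467]
angle world deg (ccw+) -6.0803177078004795 -6.335929467574401 [157, 157, 158, 157, 153, 152, 150, 150, 151, 150, 149, 150, 149, 149, 148, 148, 148, 147, 147, 146, 146, 146, 145]
angle world deg (ccw+) -4.23848025365186 6.129251298414391 [237, 236, 236, 235, 235, 234, 234, 235, 234, 234, 235, 235, 236, 235, 234, 233, 232, 232, 232, 228, 227, 228, 227]
```

View pics/slot.png

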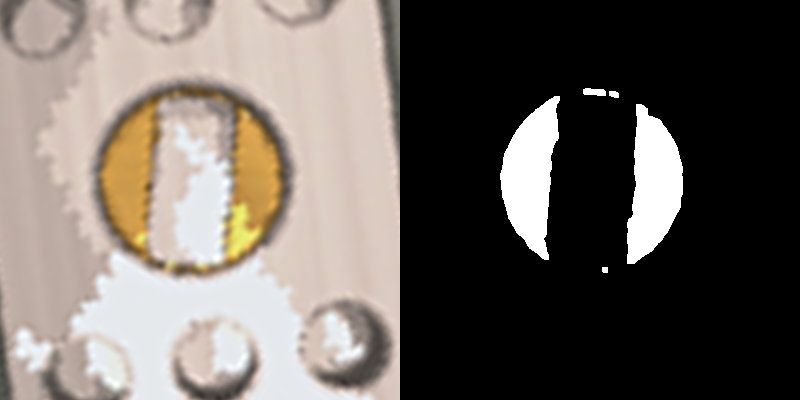

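The rectified view down the bore shows the brass halves left and right of a slot about 12 mm wide. The slot lies at −5° in world, with the bore centre at about (0.609, 0.254). Next I look at the key from above.

Emit:
apply_moves --motion '[{"x": -2, "y": 5, "z": 0, "yaw": 0, "hand": 0.2}, {"x": -4, "y": 10, "z": 0, "yaw": 0, "hand": 0.2}, {"x": -6, "y": 15, "z": 0, "yaw": 0, "hand": 0.2}, {"x": -7.2, "y": 19, "z": 0, "yaw": 0, "hand": 0.2}, {"x": -7.2, "y": 19, "z": 0, "yaw": 0, "hand": 0.2}, {"x": -7.2, "y": 19, "z": 0, "yaw": 0, "hand": 0.2}]'

```text
clock: 3.65
position: [0.572, 0.5074, 0.2769]
ee_rot: [-1.534, 2.742, -0.001]
force: [0.3, -0.9, 0.2]
width: 0.6
gripper_force: 0.0
```

```bash
cat > key.py <<'E'
from h import *
s=observe();m=camera_model("wrist");w=get_image("wrist")
np.savez("k.npz",w=w,T=m["T"],K=m["camera_matrix"])
R=cv2.Rodrigues(np.array(s['ee_rot']))[0];print(s['clock'],s['position'],"tool y deg",np.degrees(np.arctan2(R[1,1],R[0,1])),s['joints'].round(2))
n=400;mm=.3e-3;c=(.533,.446);z=.084
P=[(0,0),(n,0),(n,n),(0,n)]
src=[px("wrist",(c[0]+(n/2-j)*mm,c[1]+(n/2-i)*mm,z),m) for i,j in P]
r=cv2.warpPerspective(w,cv2.getPerspectiveTransform(np.float32(src),np.float32(P)),(n,n),flags=cv2.INTER_CUBIC)
h=cv2.cvtColor(r,cv2.COLOR_BGR2HSV)
red=((h[...,1]>130)&((h[...,0]<8)|(h[...,0]>172))&(h[...,2]>70)).astype(np.uint8)
k,l,st,ce=cv2.connectedComponentsWithStats(red);e=[]
for i in range(1,k):
  if st[i,4]>60: p=(c[0]+(n/2-ce[i][1])*mm,c[1]+(n/2-ce[i][0])*mm);print(st[i,4],p);e.append(p)
if len(e)==2:
  e=np.array(e);d=e[0]-e[1];print("mid",e.mean(0),"len",np.hypot(*d),"ang",np.degrees(np.arctan2(d[1],d[0])))
cv2.imwrite("pics/k.png",np.hstack([r,cv2.resize(w,(400,300))[:0].reshape(0,400,3)]) if 0 else r)
print(px("wrist",(.533,.446,.084),m))
E
python3 key.py
```

```text
3.65 [0.5719737  0.50743176 0.27685207] tool y deg 148.44620527321695 [-0.74  0.66 -0.11  1.06  0.07  1.42  1.75]
651 (np.float64(0.5495299539170507), np.float64(0.4718341013824885))
639 (np.float64(0.5159131455399062), np.float64(0.42162018779342725))
mid [0.53272155 0.44672714] len 0.06042786545456793 ang 56.198799902321774
[322.06428438 144.91014464]
```

View pics/k.png

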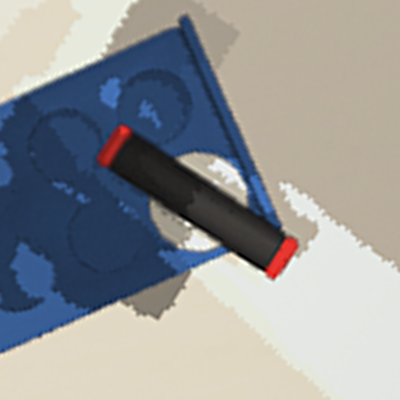

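The picture shows the bar squarely in view. Its middle is at (0.5327, 0.4467), its angle 56.2°, and its length and width fit the given sizes. I go down for it.

Emit:
apply_moves --motion '[{"x": -3.9, "y": -6.1, "z": -3, "yaw": -2.2, "hand": 0.2}, {"x": -3.9, "y": -6.1, "z": -8, "yaw": -2.2, "hand": 0.2}, {"x": -3.9, "y": -6.1, "z": -12, "yaw": -2.2, "hand": 0.2}, {"x": -3.9, "y": -6.1, "z": -15, "yaw": -2.2, "hand": 0.2}, {"x": -3.9, "y": -6.1, "z": -18, "yaw": -2.2, "hand": 0.2}, {"x": -3.9, "y": -6.1, "z": -20, "yaw": -2.2, "hand": 0.2}, {"x": -3.9, "y": -6.1, "z": -21.5, "yaw": -2.2, "hand": 0.2}, {"x": -3.9, "y": -6.1, "z": -21.9, "yaw": -2.2, "hand": 0.2}, {"x": -3.9, "y": -6.1, "z": -21.9, "yaw": -2.2, "hand": 0.2}]'

```text
clock: 4.82
position: [0.5338, 0.4466, 0.0582]
ee_rot: [-1.479, 2.771, 0.0]
force: [-0.7, 0.4, 0.2]
width: 0.599
gripper_force: 0.0
```

Emit:
apply_moves --motion '[{"x": 0, "y": 0, "z": 0, "yaw": 0, "hand": -0.5}, {"x": 0, "y": 0, "z": 0, "yaw": 0, "hand": -1}, {"x": 0, "y": 0, "z": 0, "yaw": 0, "hand": -1}, {"x": 0, "y": 0, "z": 0, "yaw": 0, "hand": -1}, {"x": 0, "y": 0, "z": 0, "yaw": 0, "hand": -1}, {"x": 0, "y": 0, "z": 0, "yaw": 0, "hand": -1}]' --newtons 45

```text
clock: 5.58
position: [0.5335, 0.4464, 0.0578]
ee_rot: [-1.479, 2.771, 0.0]
force: [0.3, 0.0, 0.4]
width: 0.149
gripper_force: 45.0
```

Emit:
apply_moves --motion '[{"x": 0, "y": 0, "z": 2, "yaw": 0, "hand": -1}, {"x": 0, "y": 0, "z": 5, "yaw": 0, "hand": -1}, {"x": 0, "y": 0, "z": 9, "yaw": 0, "hand": -1}, {"x": 0, "y": 0, "z": 13, "yaw": 0, "hand": -1}, {"x": 1, "y": -3, "z": 14, "yaw": -7, "hand": -1}, {"x": 2.5, "y": -7, "z": 14, "yaw": -16, "hand": -1}, {"x": 4, "y": -11, "z": 14, "yaw": -25, "hand": -1}, {"x": 5.5, "y": -15, "z": 14, "yaw": -34, "hand": -1}, {"x": 7, "y": -18, "z": 14, "yaw": -43, "hand": -1}, {"x": 7.5, "y": -19.2, "z": 14, "yaw": -52, "hand": -1}]'

```text
clock: 6.82
position: [0.6099, 0.2513, 0.1994]
ee_rot: [-0.101, 3.138, -0.0]
force: [-0.4, 0.0, -0.5]
width: 0.15
gripper_force: 45.0
```

Emit:
apply_moves --motion '[{"x": 0, "y": 0, "z": 0, "yaw": -9, "hand": -1}, {"x": 0, "y": 0, "z": 0, "yaw": -9, "hand": -1}, {"x": 0, "y": 0, "z": 0, "yaw": -9, "hand": -1}, {"x": 0, "y": 0, "z": 0, "yaw": -9, "hand": -1}]'

```text
clock: 7.32
position: [0.6084, 0.2547, 0.1981]
ee_rot: [0.128, 3.139, 0.001]
force: [0.2, -0.1, -1.3]
width: 0.144
gripper_force: 45.0
```

```bash
cat > v.py <<'E'
from h import *
s=observe();R=cv2.Rodrigues(np.array(s['ee_rot']))[0];print(s['clock'],s['position'].round(4),"tool y deg",np.degrees(np.arctan2(R[1,1],R[0,1])),s['width'],s['force'].round(2))
a=get_image("scene");b=get_image("top");w=get_image("wrist");A=cv2.resize(a[150:280,240:400],None,fx=2.5,fy=2.5,interpolation=2);B=cv2.resize(b[170:260,295:395],(361,325),interpolation=2)
W=cv2.resize(w,(433,325))
import sys
cv2.imwrite(sys.argv[1],np.hstack([A,B]) if len(sys.argv)<3 else np.hstack([A[:, :366],W]))
E
python3 v.py pics/v1.png
```

```text
7.325 [0.6084 0.2547 0.1981] tool y deg 85.33151420779895 0.1438357294806054 [ 0.22 -0.08 -1.26]
```

View pics/v1.png

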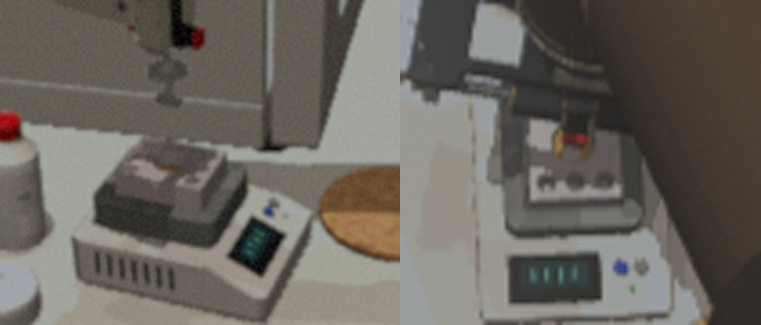

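The key hangs upright over the bore, with collar and head clear and the handle at −4.7°. I lower it in steps, watching the force.

Emit:
apply_moves --motion '[{"x": 0, "y": 0, "z": -2, "yaw": 0, "hand": -1}, {"x": 0, "y": 0, "z": -4, "yaw": 0, "hand": -1}, {"x": 0, "y": 0, "z": -5, "yaw": 0, "hand": -1}, {"x": 0, "y": 0, "z": -5.5, "yaw": 0, "hand": -1}, {"x": 0, "y": 0, "z": -5.9, "yaw": 0, "hand": -1}, {"x": 0, "y": 0, "z": -5.9, "yaw": 0, "hand": -1}]'

```text
clock: 8.22
position: [0.6086, 0.2544, 0.1389]
ee_rot: [0.132, 3.139, 0.0]
force: [-0.2, -0.2, -1.4]
width: 0.146
gripper_force: 45.0
```

Emit:
apply_moves --motion '[{"x": 0, "y": 0, "z": -0.3, "yaw": 0, "hand": -1}, {"x": 0, "y": 0, "z": -0.5, "yaw": 0, "hand": -1}, {"x": 0, "y": 0, "z": -0.7, "yaw": 0, "hand": -1}, {"x": 0, "y": 0, "z": -0.9, "yaw": 0, "hand": -1}, {"x": 0, "y": 0, "z": -0.9, "yaw": 0, "hand": -1}]'

```text
clock: 8.85
position: [0.6084, 0.2543, 0.1295]
ee_rot: [-0.132, -3.139, 0.0]
force: [0.6, -0.5, -1.6]
width: 0.15
gripper_force: 45.0
```

Emit:
apply_moves --motion '[{"x": 0, "y": 0, "z": -0.2, "yaw": 0, "hand": -1}, {"x": 0, "y": 0, "z": -0.4, "yaw": 0, "hand": -1}, {"x": 0, "y": 0, "z": -0.5, "yaw": 0, "hand": -1}, {"x": 0, "y": 0, "z": -0.5, "yaw": 0, "hand": -1}]'

```text
clock: 9.35
position: [0.6084, 0.2543, 0.1246]
ee_rot: [-0.132, -3.139, 0.0]
force: [-0.9, 0.2, -0.1]
width: 0.149
gripper_force: 45.0
```

Emit:
apply_moves --motion '[{"x": 0, "y": 0, "z": -0.2, "yaw": 0, "hand": -1}, {"x": 0, "y": 0, "z": -0.4, "yaw": 0, "hand": -1}, {"x": 0, "y": 0, "z": -0.6, "yaw": 0, "hand": -1}, {"x": 0, "y": 0, "z": -0.8, "yaw": 0, "hand": -1}, {"x": 0, "y": 0, "z": -0.8, "yaw": 0, "hand": -1}]'

```text
clock: 9.98
position: [0.6083, 0.2543, 0.1165]
ee_rot: [-0.132, -3.138, 0.0]
force: [0.5, 0.3, -0.7]
width: 0.149
gripper_force: 45.0
```

Emit:
apply_moves --motion '[{"x": 0, "y": 0, "z": -0.1, "yaw": 0, "hand": -1}, {"x": 0, "y": 0, "z": -0.2, "yaw": 0, "hand": -1}, {"x": 0, "y": 0, "z": -0.2, "yaw": 0, "hand": -1}]'

```text
clock: 10.35
position: [0.6087, 0.2544, 0.1157]
ee_rot: [0.132, 3.138, 0.001]
force: [-2.2, -1.4, 6.5]
width: 0.147
gripper_force: 45.0
```

The collar rests on the block (6.5 N up), so the head is through. I ease up 1 mm and turn it clockwise.

Emit:
apply_moves --motion '[{"x": 0, "y": 0, "z": 0.2, "yaw": 0, "hand": -1}, {"x": 0, "y": 0, "z": 0.2, "yaw": -10, "hand": -1}, {"x": 0, "y": 0, "z": 0.2, "yaw": -20, "hand": -1}, {"x": 0, "y": 0, "z": 0.2, "yaw": -30, "hand": -1}, {"x": 0, "y": 0, "z": 0.2, "yaw": -40, "hand": -1}, {"x": 0, "y": 0, "z": 0.2, "yaw": -50, "hand": -1}]'

```text
clock: 11.1
position: [0.6084, 0.2544, 0.1166]
ee_rot: [-1.454, -2.785, -0.0]
force: [-0.2, 1.1, -1.9]
width: 0.147
gripper_force: 45.0
```

Emit:
apply_moves --motion '[{"x": 0, "y": 0, "z": 0, "yaw": -10, "hand": -1}, {"x": 0, "y": 0, "z": 0, "yaw": -20, "hand": -1}, {"x": 0, "y": 0, "z": 0, "yaw": -30, "hand": -1}, {"x": 0, "y": 0, "z": 0, "yaw": -36, "hand": -1}, {"x": 0, "y": 0, "z": 0, "yaw": -40, "hand": -1}, {"x": 0, "y": 0, "z": 0, "yaw": -40, "hand": -1}]'

```text
clock: 11.85
position: [0.6084, 0.2545, 0.1166]
ee_rot: [2.312, 2.127, -0.0]
force: [0.7, -0.4, -0.1]
width: 0.15
gripper_force: 45.0
```

```bash
python3 -c "
from h import *
s=observe();R=cv2.Rodrigues(np.array(s['ee_rot']))[0];print(s['clock'],s['position'],np.degrees(np.arctan2(R[1,1],R[0,1])),s['force'],s['ft_torque'],s['joints'])"
```

```text
11.85 [0.60839501 0.25451067 0.1166026 ] -4.771114956354271 [ 0.70537633 -0.41731359 -0.07327701] [-0.10413936  0.06266348 -0.01767737] [-0.82924101  0.63775037  0.55792614  1.63712053 -0.38912379  0.97976983
 -0.22310322]
```

Emit:
apply_moves --motion '[{"x": 0, "y": 0, "z": 0.1, "yaw": 0, "hand": -1}, {"x": 0, "y": 0, "z": 0.3, "yaw": 0, "hand": -1}, {"x": 0, "y": 0, "z": 0.5, "yaw": 0, "hand": -1}, {"x": 0, "y": 0, "z": 0.8, "yaw": 0, "hand": -1}, {"x": 0, "y": 0, "z": 1.1, "yaw": 0, "hand": -1}, {"x": 0, "y": 0, "z": 1.1, "yaw": 0, "hand": -1}]'

```text
clock: 12.6
position: [0.6086, 0.2544, 0.1281]
ee_rot: [2.313, 2.126, 0.001]
force: [-0.6, -0.3, -4.8]
width: 0.148
gripper_force: 45.0
```

The load on the wrist rises by about 3.6 N, so the block hangs on the key. Before carrying it I refine the trivet from the first images.

Emit:
apply_moves --motion '[{"x": 0, "y": 0, "z": 0.4, "yaw": 0, "hand": -1}, {"x": 0, "y": 0, "z": 0.8, "yaw": 0, "hand": -1}, {"x": 0, "y": 0, "z": 1.2, "yaw": 0, "hand": -1}, {"x": 0, "y": 0, "z": 1.7, "yaw": 0, "hand": -1}, {"x": 0, "y": 0, "z": 2.4, "yaw": 0, "hand": -1}, {"x": 0, "y": 0, "z": 3.2, "yaw": 0, "hand": -1}, {"x": 0, "y": 0, "z": 4, "yaw": 0, "hand": -1}, {"x": 0, "y": 0, "z": 4.8, "yaw": 0, "hand": -1}, {"x": 0, "y": 0, "z": 5.5, "yaw": 0, "hand": -1}, {"x": 0, "y": 0, "z": 5.5, "yaw": 0, "hand": -1}]'

```text
clock: 13.85
position: [0.6089, 0.2544, 0.1835]
ee_rot: [2.313, 2.126, 0.002]
force: [0.6, -0.6, -5.2]
width: 0.145
gripper_force: 45.0
```

```bash
python3 - <<'E'
from h import *
for cam,f,(x0,y0,x1,y1) in(("top","t",(350,240,435,320)),("scene","s",(355,205,440,262))):
  h=cv2.cvtColor(cv2.imread(f"pics/{f}.png"),cv2.COLOR_BGR2HSV)[y0:y1,x0:x1]
  b=((h[...,1]>85)&(h[...,0]>4)&(h[...,0]<25)).astype(np.uint8)
  b=cv2.morphologyEx(b,cv2.MORPH_CLOSE,np.ones((5,5)))
  c=max(cv2.findContours(b,0,2)[0],key=cv2.contourArea)
  c=cv2.convexHull(c).reshape(-1,2)+[x0,y0]
  p=np.array([at(cam,u,v,.01)[:2] for u,v in c]);(cx,cy),R=cv2.minEnclosingCircle(p.astype(np.float32)*1000)
  print(cam,cx,cy,R, c.min(0),c.max(0))
E
python3 v.py pics/v2.png
```

```text
top 458.07122802734375 112.77885437011719 68.85333251953125 [365 255] [420 310]
scene 457.68701171875 121.33783721923828 71.21475219726562 [368 217] [429 253]
13.85 [0.6089 0.2544 0.1835] tool y deg -4.814004023891095 0.14506475279914963 [ 0.56 -0.62 -5.24]
```

View pics/v2.png

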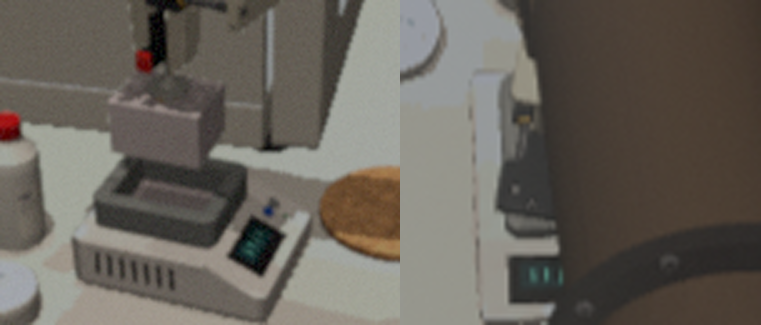

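Scene view: the block hangs level on the key, clear of the well. The trivet centre is taken from the top view as (0.458, 0.112); the scene figure includes the disc's near rim. I carry the block back in −x and turn further clockwise, so the gripper body clears the hood corner near (0.556, 0.09).

Emit:
apply_moves --motion '[{"x": -1, "y": 0, "z": 0.5, "yaw": 0, "hand": -1}, {"x": -3, "y": 0, "z": 1, "yaw": -3, "hand": -1}, {"x": -5, "y": 0, "z": 1.5, "yaw": -9, "hand": -1}, {"x": -7, "y": 0, "z": 1.5, "yaw": -15, "hand": -1}, {"x": -9, "y": 0, "z": 1.5, "yaw": -21, "hand": -1}, {"x": -11, "y": 0, "z": 1.5, "yaw": -27, "hand": -1}, {"x": -13, "y": 0, "z": 1.5, "yaw": -33, "hand": -1}, {"x": -14.5, "y": 0, "z": 1.5, "yaw": -39, "hand": -1}, {"x": -15.1, "y": 0, "z": 1.5, "yaw": -45, "hand": -1}, {"x": -15.1, "y": -0.5, "z": 1.5, "yaw": -51, "hand": -1}]'

```text
clock: 15.25
position: [0.4561, 0.2498, 0.1979]
ee_rot: [-3.002, -0.92, 0.001]
force: [0.3, -0.2, -7.6]
width: 0.147
gripper_force: 45.0
```

Emit:
apply_moves --motion '[{"x": 0, "y": -1, "z": 0, "yaw": -6, "hand": -1}, {"x": 0, "y": -3, "z": 0, "yaw": -12, "hand": -1}, {"x": 0, "y": -5, "z": 0, "yaw": -17, "hand": -1}, {"x": 0, "y": -7, "z": 0, "yaw": -21, "hand": -1}, {"x": 0, "y": -9, "z": 0, "yaw": -24, "hand": -1}, {"x": 0, "y": -11, "z": 0, "yaw": -25, "hand": -1}, {"x": 0, "y": -12.7, "z": 0, "yaw": -25, "hand": -1}, {"x": 0, "y": -13.7, "z": 0, "yaw": -25, "hand": -1}, {"x": 0, "y": -13.7, "z": 0, "yaw": -25, "hand": -1}, {"x": 0, "y": -13.7, "z": 0, "yaw": -25, "hand": -1}]'

```text
clock: 16.5
position: [0.4575, 0.113, 0.1977]
ee_rot: [-3.131, -0.253, -0.0]
force: [-0.2, -0.2, -6.6]
width: 0.147
gripper_force: 45.0
```

```bash
python3 - <<'E'
from h import *
s=observe();R=cv2.Rodrigues(np.array(s['ee_rot']))[0];print(s['clock'],s['position'],np.degrees(np.arctan2(R[1,1],R[0,1])),s['force'],s['ft_torque'],s['joints'].round(2))
a=get_image("scene");A=cv2.resize(a[130:270,330:470],(560,560),interpolation=2);cv2.imwrite("pics/v3.png",A)
E
```

```text
16.5 [0.45754329 0.11300439 0.1977158 ] -80.76193390696031 [-0.20825399 -0.18696272 -6.63849148] [-0.07425787  0.20488678 -0.05924613] [-1.18  0.32  1.06  2.03 -0.34  0.98 -1.36]
```

View pics/v3.png

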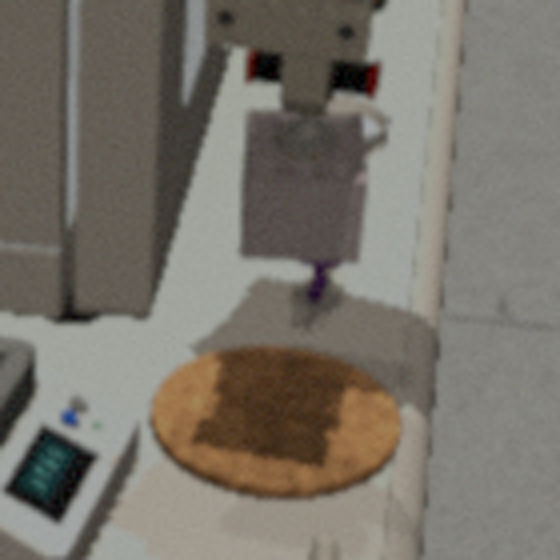

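The block hangs over the trivet. Its shadow falls centrally and the purple look-alike stands clear behind. I lower it gently.

Emit:
apply_moves --motion '[{"x": 0, "y": 0, "z": -1.5, "yaw": 0, "hand": -1}, {"x": 0, "y": 0, "z": -3.5, "yaw": 0, "hand": -1}, {"x": 0, "y": 0, "z": -5.5, "yaw": 0, "hand": -1}, {"x": 0, "y": 0, "z": -7.5, "yaw": 0, "hand": -1}, {"x": 0, "y": 0, "z": -9.3, "yaw": 0, "hand": -1}, {"x": 0, "y": 0, "z": -10.5, "yaw": 0, "hand": -1}, {"x": 0, "y": 0, "z": -11.2, "yaw": 0, "hand": -1}, {"x": 0, "y": 0, "z": -11.6, "yaw": 0, "hand": -1}, {"x": 0, "y": 0, "z": -11.8, "yaw": 0, "hand": -1}, {"x": 0, "y": 0, "z": -11.8, "yaw": 0, "hand": -1}]'

```text
clock: 17.8
position: [0.4577, 0.1124, 0.0799]
ee_rot: [-3.131, -0.252, -0.001]
force: [-0.8, 0.6, -5.5]
width: 0.149
gripper_force: 45.0
```

Emit:
apply_moves --motion '[{"x": 0, "y": 0, "z": -0.1, "yaw": 0, "hand": -1}, {"x": 0, "y": 0, "z": -0.2, "yaw": 0, "hand": -1}, {"x": 0, "y": 0, "z": -0.3, "yaw": 0, "hand": -1}, {"x": 0, "y": 0, "z": -0.3, "yaw": 0, "hand": -1}]'

```text
clock: 18.3
position: [0.4578, 0.1123, 0.0769]
ee_rot: [-3.131, -0.252, -0.001]
force: [-0.6, 0.4, -0.9]
width: 0.15
gripper_force: 45.0
```

Unloaded: −0.9 N, only the key's weight left. I ease down one more millimetre and check.

Emit:
apply_moves --motion '[{"x": 0, "y": 0, "z": -0.1, "yaw": 0, "hand": -1}, {"x": 0, "y": 0, "z": -0.1, "yaw": 0, "hand": -1}]'

```text
clock: 18.55
position: [0.4575, 0.1123, 0.0757]
ee_rot: [3.131, 0.252, -0.0]
force: [0.1, 0.5, -1.6]
width: 0.151
gripper_force: 45.0
```

Emit:
apply_moves --motion '[{"x": 0, "y": 0, "z": 0, "yaw": 0, "hand": -0.6}, {"x": 0, "y": 0, "z": 0, "yaw": 0, "hand": -0.4}, {"x": 0, "y": 0, "z": 0, "yaw": 0, "hand": -0.2}, {"x": 0, "y": 0, "z": 0, "yaw": 0, "hand": 0}, {"x": 0, "y": 0, "z": 0, "yaw": 0, "hand": 0}]'

```text
clock: 19.18
position: [0.4575, 0.1123, 0.0757]
ee_rot: [3.131, 0.252, -0.0]
force: [-0.4, 0.2, -0.3]
width: 0.497
gripper_force: 0.0
```

Emit:
apply_moves --motion '[{"x": 0, "y": 0, "z": 0.5, "yaw": 0, "hand": 0}, {"x": 0, "y": 0, "z": 1.5, "yaw": 0, "hand": 0}, {"x": 0, "y": 0, "z": 3, "yaw": 0, "hand": 0}, {"x": 0, "y": 0, "z": 5, "yaw": 0, "hand": 0}, {"x": 0, "y": 0, "z": 8, "yaw": 0, "hand": 0}, {"x": 0, "y": 0, "z": 12, "yaw": 0, "hand": 0}, {"x": 0, "y": 0, "z": 15, "yaw": 0, "hand": 0}, {"x": 0, "y": 0, "z": 15, "yaw": 0, "hand": 0}]'

```text
clock: 20.18
position: [0.4588, 0.1125, 0.2282]
ee_rot: [-3.129, -0.251, -0.006]
force: [-0.6, 0.2, 0.0]
width: 0.498
gripper_force: 0.0
```

```bash
python3 - <<'E'
from h import *
s=observe();print(s['clock'],s['position'],s['force'])
a=get_image("scene");A=cv2.resize(a[130:270,330:470],(500,500),interpolation=2);cv2.imwrite("pics/v4.png",A)
E
```

```text
20.175 [0.45882606 0.11249766 0.22824647] [-0.58688853  0.15480796  0.02852022]
```

View pics/v4.png

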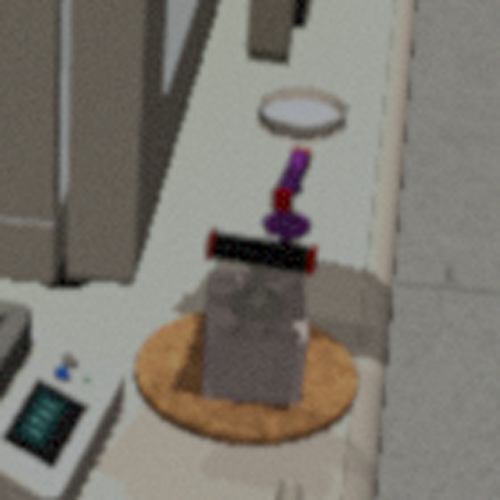

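The block stands upright on the middle of the trivet, with the key upright in it and the gripper clear. I hand it in.

```bash
python3 -c "
from cell import *
print(sign_off())"
```

```text
the job is handed in; nothing more can be done
None
```

I locked the key under the slot, lifted the block out of the heater by it and set it down upright on the middle of the trivet with the key standing in it; handed in at about 20 s, with no verdict returned.

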